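# Slide a carving blank under the jig's low bridge

### The arm

A 7-joint arm with a two-finger parallel gripper is mounted at the origin on the work surface. World frame = base frame: x ahead of the robot, y to its left, z up, the work surface at z = 0. Lengths are in m, angles in rad, forces in N, time in s.
With the tool pointing down it reaches from about 0.425 to 1.025 m from the base axis. Payload 3.6 kg.
Tool frame: the origin (TCP) lies on the mounting face of the last link; the fingertips stand 173 mm ahead of it and the grasp point (between the pads) lies 155 mm ahead of it; z points along the fingers, y is the direction in which the jaws open and shut (so a half turn about z gives the same grasp; the last joint's range is limited). The gripper opens to 85 mm and grips with 20 to 120 N. Pads are 22 mm wide; open, the fingers measure 114 mm over their backs; the gripper's body (76 mm by 85 mm) begins 54 mm behind the grasp point. The pads swing forward as they close: fully open they stand 13 mm farther back than shut.
Start: joints at [1.226, 0.591, 0.048, 1.609, -0.033, 0.943, -0.034], TCP at [0.181, -0.702, 0.405] pointing down, gripper open.
Joint ranges: [-2.69, 2.69], [-0.47, 2.24], [-1.27, 1.36], [0.19, 2.51], [-1.53, 4.68], [0.08, 2.07], [-3.09, 3.09]. Speed limits (rad/s): [2.57, 2.57, 3.14, 3.14, 3.14, 3.14, 3.14].

### API

Orientations are given as [roll, pitch, yaw] about the fixed x, y, z axes, in that order (R = Rz(yaw) Ry(pitch) Rx(roll)).
In Python, from cell import sense, imaging, workorder, cut_out gives the robot as it stands. The module is installed in compiled form; this text tells all that it offers.
- The arm moves only by the tool send_rows, never from a script. Its argument "moves" is a list of rows, each an object with "jaw": the finger opening in m, from 0 to 0.0854; "translation": the shift along the tool's x, y, z in m, a list of three; "spin": the turn about the tool's z in rad. A call has exactly 5 rows; each row shifts and turns the commanded pose from where the row before left it, along the tool's axes as they then stand; what a row does not reach is not made up. A row lasts 1/12 s, in which the tool goes at most 41.7 mm and 7.16 degrees, less where a joint would pass 70% of its speed; a pose out of reach is approached as far as the arm can. A call is refused whole if a number of a shift passes 0.0417 or a number of a turn 0.125, either way. A call with a gripper value outside its range is refused whole. The fingers move at their own pace and stop on an object; the grip force is fixed at half the most. Time passes only in rows, so rows that do not move let the fingers close, or fill a call up. It gives the time, the measured TCP pose, the force and the opening at its end, in the units of the state.
- sense(): the state, without advancing time (a new reading comes with each control period).
- imaging.camera(name): name is "side" or "top" or "wrist"; returns a dict with "img" (480x640x3 uint8, blue, green, red), "fx", "fy", "cx", "cy" (pixels), "k1" (the pictures are not rectified: a ray, as slopes to the right and down, at radius r is drawn at 1 + k1 r^2 times it, then the intrinsics apply), "cam_to_world" (4x4, takes a point from camera to world coordinates). Camera axes: x right, y up, looking along -z (the intrinsics and any distortion apply to the point x, -y, -z); pixel columns grow to the right and rows downward; lengths in m; the calibration is good to about 2 mm. A picture is of the moment at which its call begins. There is no depth.
- workorder.job_done(): hands the job in, once; it reports no verdict.
Trained networks look in the newest picture that a camera, given by its name, has taken for a name from the list of things; names that differ only in an ending like _2 or _b are one class to them, and where a whole thing is asked for, a point or a joint stands for the part that bears it (a point fixed in the world has none). Each returns a list of dicts, best first, with "confidence" (0 to 1); they miss things now and then, are a little off and sometimes report something else, mostly with a low value. They report only what shows in the picture. A call takes as long as a camera call. They do not tell look-alikes from the thing itself.
- cut_out(camera, label): "pixels" (480x640 bool, what is visible of it) and "uv" ([column, row] in pixels, amid what is visible of it).
The state is a dict: "time": time; "qpos": joint angles; "qd": joint speeds; "tau": joint torques, N m; "position": TCP position; "ee_rot": TCP orientation; "force": force on the tool from outside, world axes, zero at the start; "wrist_torque": the same for the moment, N m; "gripper_width": finger opening in m.
Only numpy, scipy, OpenCV 4.12 (cv2) and the standard library are available. Lean on these libraries where they do the work, as an engineer would, in place of code of your own. Each camera call takes 0.05 s, during which the arm holds its last target.

### The job

With the fingertips, push the pale wooden blank round nose first into the carving jig, under its low metal bridge, until the nose is fully home against the blue end stop; then push the clamp lever with the yellow knob on top of the bridge all the way over to its other side. The blank must stay flat on the table all the way: never lift or tip it, and leave the other things on the table where they are.

Things in the scene. Friction and masses are not known exactly. Their poses are not given: they have to be found in the camera images.
- blank: Pale wooden blank to be slid: flat board 150 mm long, 80 wide, 16 thick, about 0.13 kg, loose on the table; one end square, the other a half-round nose of 40 mm radius. Origin: centre of its underside. +x points to the nose: nose tip at x = +75 mm, square end at x = -75, long sides at y = +-40; z up.
- blank_nose (a point): Tip of the blank's round nose, at half its thickness.
- jig: Carving jig, fixed: aluminium bridge bar, 30 mm deep (x -15 to +15), 140 wide, underside 20 and top 42 mm above the table, on two wooden posts, 92 mm clear between them (inner faces y = +-46). Origin: on the table under the bridge's middle. +x is the way a blank goes in, under the bridge to the stop; z up. Fully home, the blank's origin is at x = -15, with 75 mm of it showing in front of the bar.
- jig_stop (a point): Middle of the near face of the blue end stop, 60 mm past the jig's origin; the stop is 140 mm wide, 26 high. Wooden fences 20 mm high, 92 mm apart, lead from the bridge posts to it.
- jig_mouth (a point): On the table at the open mouth of the jig, 55 mm before its origin: here two wooden guide wings, 16 mm high, are about 140 mm apart; they narrow to 92 mm at the bridge posts.
- clamp (a joint): Clamp lever on top of the bridge, its pivot 56 mm above the table in the middle of the bridge, hinged about the jig's x axis. 0 rad: leaning 0.45 rad from upright towards the jig's +y side; 0.9 rad: leaning 0.45 rad to the -y side (fully over, against its limit). It starts near 0, turns with light friction (1 to 3 N at the knob) and stays where it is left.
- clamp_knob (a point): Centre of the yellow ball knob (26 mm across) at the end of the clamp lever, 60 mm from the pivot on a 10 mm thick steel rod; about 110 mm above the table with the lever at either end, 116 mm when upright.
- pencil: Bystander: flat orange carpenter's pencil, 173 x 14 x 8 mm, lying beside the jig. Origin at its underside, centre.
- sanding_block: Bystander: cork sanding block, 90 x 55 x 30 mm, near the jig's other side. Origin at its underside, centre.
- dark_blank: Bystander: dark brown wooden blank of the same shape and size as the pale one, lying beyond the work; not to be used. Origin at its underside, centre.
- mallet: Bystander: round wooden mallet standing on its head, head 68 mm across and 110 mm tall, 230 mm overall. Origin at its underside, centre.
- glue: Bystander: white glue bottle, 56 mm across, 150 mm tall. Origin at its underside, centre.
- mug: Bystander: blue mug, 80 mm across, 90 mm tall. Origin at its underside, centre.
- gouge: Bystander: carving tool with wooden handle, 200 mm long, lying. Origin at its underside, centre.
Not all that is in view belongs to the job. What is shaped like the jig but orange or turquoise is not meant.

How it is judged:
On the way, in this order (a step that is already met when the one before it is completed fails the run):
1. the blank lies under the bridge, nose home against the end stop (x of blank_nose in the frame of jig above 0.054 m and x of blank in the frame of jig between -0.02 and -0.01 m and y of blank in the frame of jig between -0.012 and 0.012 m and angle between the x axis of blank and the x axis of jig, either way round below 0.12 rad and height (world z) of blank below 0.004 m and angle between blank's own z axis and vertical below 0.05 rad), for 0.2 s.
2. the clamp lever is pushed all the way over (value of joint clamp above 0.78 rad), for 0.2 s.
At the end, for the whole second after the job is handed in: The blank lies flat under the bridge with its nose within 5 mm of the end stop, straight in the jig within 0.12 rad and centred within 12 mm, at rest; the clamp lever is past 0.78 rad of 0.9; every bystander within 20 mm of where it stood (all of step 1 and value of joint clamp above 0.78 rad and linear speed of blank below 0.01 m/s and distance of each of pencil, sanding_block, dark_blank, mallet, glue, mug, gouge from where it was at the start of the episode below 0.02 m); the robot touches nothing.
It fails at once if the blank is lifted off the table (height (world z) of blank above 0.012 m).
It fails at once if the blank is tipped (angle between blank's own z axis and vertical above 0.1 rad).
It fails at once if the clamp lever is put over before the blank has gone under the bridge (value of joint clamp above 0.45 rad and x of blank in the frame of jig below -0.03 m).
It fails at once if another thing on the table is shoved away (distance of any of pencil, sanding_block, dark_blank, mallet, glue, mug, gouge from where it was at the start of the episode above 0.03 m).
It also fails if it takes over 54 s, if anything falls off the work surface, if the arm or the gripper's body presses on something with over 40 N, if the wrist force passes 120 N, or if a joint passes its speed limit or range.

## Working session

There is one attempt and no reset: what is moved stays moved. The work goes in short steps, Python scripts to look and compute and a tool call to move; the robot and the scene stay as the last step left them, time stands still between calls to the robot, and variables do not carry over. Pictures are saved under pics/ and viewed, and the job is handed in when it is done.

Besides the shell and the picture viewer there is one more tool, called by a JSON object that holds its "op" and its "data", one argument or row to a line. send_rows: Moves the arm, as the interface text tells. Its arguments: {"type":"object","properties":{"moves":{"type":"array","items":{"type":"object","properties":{"jaw":{"type":"number"},"translation":{"type":"array","items":{"type":"number"}},"spin":{"type":"number"}}}}},"required":["moves"]}

```bash
mkdir -p pics; cat > h.py <<'E'
import numpy as np, cv2
from cell import sense, imaging, workorder, cut_out
def ray(c,uv):
    K=np.array([[c['fx'],0,c['cx']],[0,c['fy'],c['cy']],[0,0,1.]])
    p=cv2.undistortPoints(np.array([[uv]],float),K,np.array([c['k1'],0,0,0.]))[0,0]
    T=np.array(c['cam_to_world']); d=T[:3,:3]@np.array([p[0],-p[1],-1]); return T[:3,3],d
def onz(c,uv,z):
    o,d=ray(c,uv); return o+d*(z-o[2])/d[2]
def proj(c,P):
    T=np.array(c['cam_to_world']); q=T[:3,:3].T@(np.array(P,float)-T[:3,3]); x,y=q[0]/-q[2],-q[1]/-q[2]; s=1+c['k1']*(x*x+y*y)
    return np.array([c['fx']*x*s+c['cx'],c['fy']*y*s+c['cy']])
E
python3 - <<'E'
from h import *
for n in ['side','top','wrist']:
    c=imaging.camera(n); cv2.imwrite(f'pics/{n}0.png',c['img']); print(n,c['fx'],c['k1'],np.round(c['cam_to_world'],3).tolist())
    for l in ['blank','jig','clamp_knob']:
        for r in cut_out(n,l)[:3]: print(l,round(r['confidence'],2),np.round(r['uv']),r['pixels'].sum())
s=sense();print(s)
E
```

```text
side 545.3178965913168 -0.015351374367764304 [[-0.691, 0.492, -0.53, -0.197], [-0.723, -0.47, 0.506, 0.685], [-0.0, 0.733, 0.68, 0.991], [0.0, 0.0, 0.0, 1.0]]
blank 0.82 [353. 260.] 1458
jig 0.94 [285. 289.] 2355
jig 0.88 [474. 260.] 1956
jig 0.7 [228. 388.] 2970
clamp_knob 0.68 [486. 238.] 179
clamp_knob 0.64 [229. 364.] 191
clamp_knob 0.61 [298. 265.] 169
top 505.2591796741774 -0.026292453653392042 [[-0.102, 0.971, -0.218, 0.226], [-0.995, -0.099, 0.023, 0.026], [0.0, 0.219, 0.976, 1.28], [0.0, 0.0, 0.0, 1.0]]
blank 0.94 [345. 250.] 1694
jig 0.87 [439. 332.] 2133
jig 0.81 [272. 242.] 1862
jig 0.75 [383. 169.] 1766
clamp_knob 0.57 [160. 302.] 174
clamp_knob 0.47 [274. 238.] 105
clamp_knob 0.47 [394. 165.] 121
wrist 432.52389415415075 -0.053623071006970835 [[0.248, 0.923, 0.295, 0.256], [-0.969, 0.236, 0.076, -0.683], [0.0, -0.304, 0.953, 0.374], [0.0, 0.0, 0.0, 1.0]]
{'time': 0.6, 'qpos': array([ 1.22548036,  0.59117843,  0.04841581,  1.60846768, -0.03328573,
        0.94271878, -0.03369036]), 'qd': array([ 6.48921388e-04, -9.12648191e-04, -2.04100955e-04, -6.41577726e-04,
       -8.53335160e-04, -1.76511510e-05, -1.27150604e-03]), 'tau': array([-1.14516377e-03, -5.48294199e+01,  1.54488534e+00, -1.98415035e+01,
        9.34682437e-03,  1.80451352e-03,  2.36816612e-05]), 'position': array([ 0.18064456, -0.70214638,  0.40473058]), 'ee_rot': array([3.14155663e+00, 4.32205736e-05, 2.51854759e-01]), 'force': array([0.09335895, 0.45432705, 0.9272208 ]), 'wrist_torque': array([ 0.02725565, -0.05394033, -0.05081135]), 'gripper_width': 0.0854233084431014}
```

View pics/top0.png

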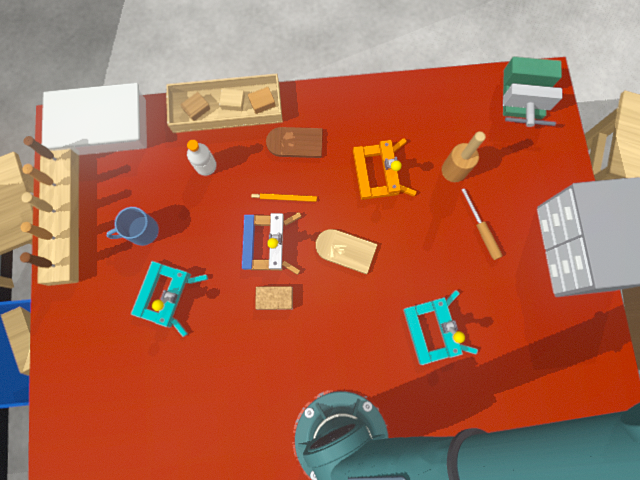

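View pics/side0.png

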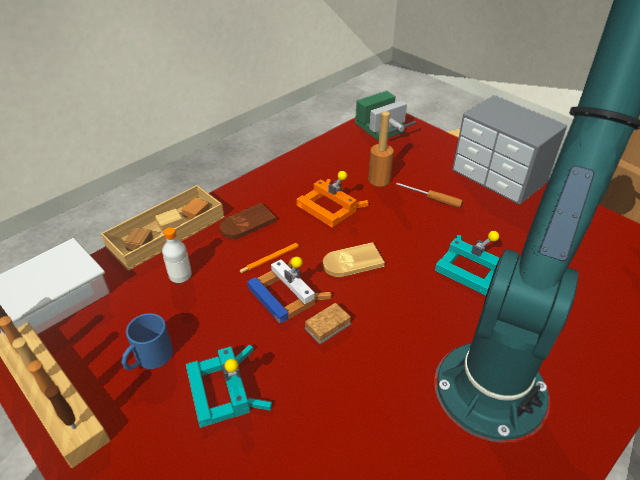

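The candidates in the top picture are white/blue (263,242), orange (380,168), turquoise (163,293) and turquoise (440,328). The one at (263,242) fits, with its aluminium bridge, blue stop and wooden fences. The pale blank is at (345,250). I'll confirm both in one enlarged crop.

```bash
python3 - <<'E'
from h import *
c=imaging.camera('top'); I=c['img'][180:320,230:390]
cv2.imwrite('pics/crop0.png',cv2.resize(I,(800,700),interpolation=cv2.INTER_CUBIC))
E
```

```text
(no output)
```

View pics/crop0.png

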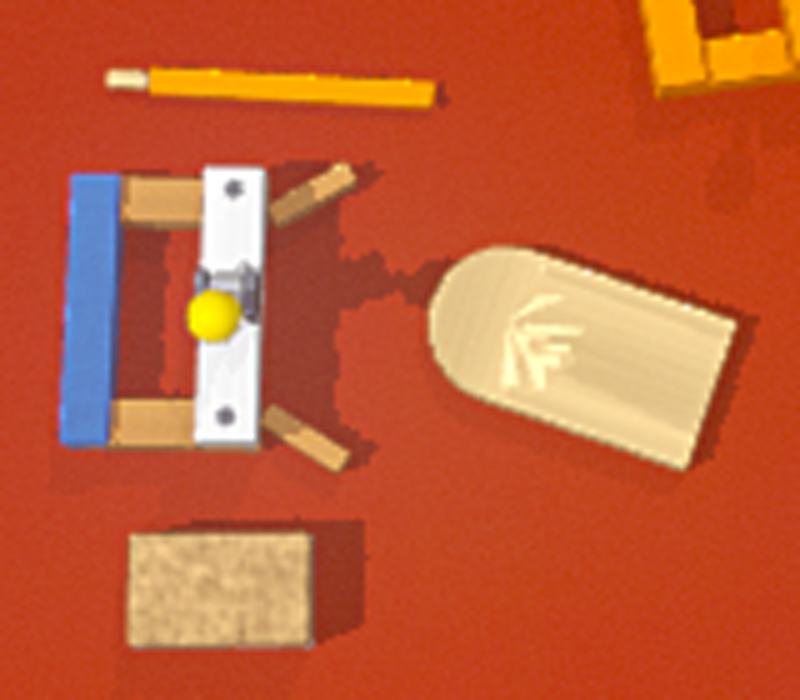

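```bash
cat >> h.py <<'E'
from scipy.optimize import least_squares
def blankmodel(n=40):
    a=np.linspace(-np.pi/2,np.pi/2,n); arc=np.c_[35+40*np.cos(a),40*np.sin(a)]
    return np.vstack([[-75,-40],arc,[-75,40]])/1000
def blankpose(c,m,x0,z=0.0155):
    cs,_=cv2.findContours(m.astype(np.uint8),cv2.RETR_EXTERNAL,cv2.CHAIN_APPROX_NONE)
    C=max(cs,key=cv2.contourArea)[:,0].astype(float)
    W=np.array([onz(c,p,z)[:2] for p in C])
    def f(p):
        ct,st=np.cos(p[2]),np.sin(p[2]); L=(W-p[:2])@np.array([[ct,-st],[st,ct]])
        poly=(blankmodel()*1e4).astype(np.float32)
        return [cv2.pointPolygonTest(poly,(float(a*1e4),float(b*1e4)),True)/1e4 for a,b in L]
    r=least_squares(f,x0,loss='soft_l1',f_scale=0.002,diff_step=1e-4)
    return r.x,np.sqrt(np.mean(r.fun**2))
E
python3 - <<'E'
from h import *
c=imaging.camera('top')
px=lambda x,y:((x+.5)/5-.5+230,(y+.5)/5-.5+180)
B=np.array([onz(c,px(*p),.042) for p in [(205,167),(268,167),(260,443),(195,443)]])
S=np.array([onz(c,px(*p),.026) for p in [(72,174),(122,174),(110,444),(60,446)]])
print(B.round(4));print(S.round(4));print('bar c',B.mean(0),'stop c',S.mean(0), S.mean(0)-B.mean(0))
d=(B[0]+B[1]-B[2]-B[3]); print('yaw from bar',np.arctan2(d[1],d[0])+np.pi/2,'stop',np.arctan2(*( (S[0]+S[1]-S[2]-S[3])[[1,0]]))+np.pi/2)
print('len',np.linalg.norm(d)/2)
r=cut_out('top','blank')[0]
q=[onz(c,px(*p),.016) for p in [(737,320),(687,468)]]
n=onz(c,px(432,322),.016); print('corners',np.round(q,4),np.round(n,4))
m=(q[0]+q[1])/2; print('yaw',np.arctan2(*(n-m)[[1,0]]))
yaw=np.arctan2(*(n-m)[[1,0]]); 
print(blankpose(c,r['pixels'],[*( (n+m)/2)[:2],yaw]))
c2=imaging.camera('side');r2=cut_out('side','blank')[0]
print(blankpose(c2,r2['pixels'],[*( (n+m)/2)[:2],yaw]))
for l,z in [('pencil',.008),('sanding_block',.03)]:
    r=cut_out('top',l)[0]; imaging
E
```

```text
[[0.5608 0.1179 0.042 ]
 [0.5576 0.0861 0.042 ]
 [0.4176 0.1021 0.042 ]
 [0.4209 0.1341 0.042 ]]
[[0.5684 0.1872 0.026 ]
 [0.5658 0.1617 0.026 ]
 [0.4272 0.1779 0.026 ]
 [0.4287 0.2029 0.026 ]]
bar c [0.48923511 0.11005529 0.042     ] stop c [0.49752716 0.18242559 0.026     ] [ 0.00829205  0.0723703  -0.016     ]
yaw from bar 1.4563010351393422 stop 1.4569974958033804
len 0.14086270052835867
corners [[ 0.46   -0.1436  0.016 ]
 [ 0.3872 -0.109   0.016 ]] [0.4747 0.0112 0.016 ]
yaw 1.2147089504532524
(array([ 0.45360741, -0.05838079,  1.14181633]), np.float64(0.0015343165795049926))
(array([ 0.44993419, -0.05188412,  1.18955196]), np.float64(0.005520828262326825))
```

{"op": "send_rows", "data": {
  "moves": [
    {"jaw": 0.04,"translation": [0,0,0],"spin": -0.089},
    {"jaw": 0.04,"translation": [0,0,0],"spin": -0.089},
    {"jaw": 0.04,"translation": [0,0,0],"spin": -0.089},
    {"jaw": 0.04,"translation": [0,0,0],"spin": -0.089},
    {"jaw": 0.04,"translation": [0,0,0],"spin": -0.089}
  ]
}}

```text
time: 1.37
position: [0.1806, -0.7021, 0.4047]
ee_rot: [3.142, 0.0, 0.701]
force: [1.0, -1.2, -0.6]
gripper_width: 0.04
```

{"op": "send_rows", "data": {
  "moves": [
    {"jaw": 0.04,"translation": [0,0,0],"spin": -0.089},
    {"jaw": 0.04,"translation": [0,0,0],"spin": -0.089},
    {"jaw": 0.04,"translation": [0,0,0],"spin": -0.089},
    {"jaw": 0.04,"translation": [0,0,0],"spin": -0.089},
    {"jaw": 0.04,"translation": [0,0,0],"spin": -0.089}
  ]
}}

```text
time: 1.78
position: [0.1805, -0.7022, 0.4047]
ee_rot: [-3.142, 0.0, 1.146]
force: [0.3, 0.5, -0.4]
gripper_width: 0.04
```

{"op": "send_rows", "data": {
  "moves": [
    {"jaw": 0.04,"translation": [0.038,-0.0013,0],"spin": 0},
    {"jaw": 0.04,"translation": [0.038,-0.0013,0],"spin": 0},
    {"jaw": 0.04,"translation": [0.038,-0.0013,0],"spin": 0},
    {"jaw": 0.04,"translation": [0.038,-0.0013,0],"spin": 0},
    {"jaw": 0.04,"translation": [0.038,-0.0013,0],"spin": 0}
  ]
}}

```text
time: 2.2
position: [0.2541, -0.5251, 0.4048]
ee_rot: [3.141, 0.0, 1.141]
force: [0.3, 0.5, 0.8]
gripper_width: 0.0394
```

{"op": "send_rows", "data": {
  "moves": [
    {"jaw": 0.04,"translation": [0.038,-0.0013,0],"spin": 0},
    {"jaw": 0.04,"translation": [0.038,-0.0013,0],"spin": 0},
    {"jaw": 0.04,"translation": [0.038,-0.0013,0],"spin": 0},
    {"jaw": 0.04,"translation": [0.038,-0.0013,0],"spin": 0},
    {"jaw": 0.04,"translation": [0.038,-0.0013,0],"spin": 0}
  ]
}}

```text
time: 2.62
position: [0.3272, -0.3495, 0.4051]
ee_rot: [3.141, 0.0, 1.141]
force: [1.3, -0.4, 1.0]
gripper_width: 0.04
```

{"op": "send_rows", "data": {
  "moves": [
    {"jaw": 0.04,"translation": [0.038,-0.0013,0],"spin": 0},
    {"jaw": 0.04,"translation": [0.038,-0.0013,0],"spin": 0},
    {"jaw": 0.04,"translation": [0.038,-0.0013,0],"spin": 0},
    {"jaw": 0.04,"translation": [0.038,-0.0013,0],"spin": 0},
    {"jaw": 0.04,"translation": [0,0,0],"spin": 0}
  ]
}}

```text
time: 3.03
position: [0.3882, -0.2041, 0.4054]
ee_rot: [3.14, -0.003, 1.154]
force: [0.8, -0.2, -0.0]
gripper_width: 0.0402
```

{"op": "send_rows", "data": {
  "moves": [
    {"jaw": 0.04,"translation": [0,0,0.04],"spin": 0},
    {"jaw": 0.04,"translation": [0,0,0.04],"spin": 0},
    {"jaw": 0.04,"translation": [0,0,0.04],"spin": 0},
    {"jaw": 0.04,"translation": [0,0,0.04],"spin": 0},
    {"jaw": 0.04,"translation": [0,0,0.035],"spin": 0}
  ]
}}

```text
time: 3.45
position: [0.3855, -0.2112, 0.208]
ee_rot: [3.141, -0.0, 1.142]
force: [0.5, -0.3, -0.2]
gripper_width: 0.0402
```

```bash
python3 - <<'E'
from h import *
s=sense();print(s['position'],s['ee_rot'],s['qpos'].round(2),s['force'])
c=imaging.camera('side'); cv2.imwrite('pics/side1.png',c['img'][150:350,240:560].repeat(2,0).repeat(2,1))
c=imaging.camera('top'); cv2.imwrite('pics/top1.png',c['img'])
c=imaging.camera('wrist'); cv2.imwrite('pics/wrist1.png',c['img'])
E
```

```text
[ 0.38545504 -0.2111671   0.20804931] [ 3.14062936e+00 -1.56353144e-04  1.14169435e+00] [ 0.48  0.62 -0.11  2.36  0.37  0.18 -0.41] [ 0.45385526 -0.28173928 -0.22521257]
```

View pics/side1.png

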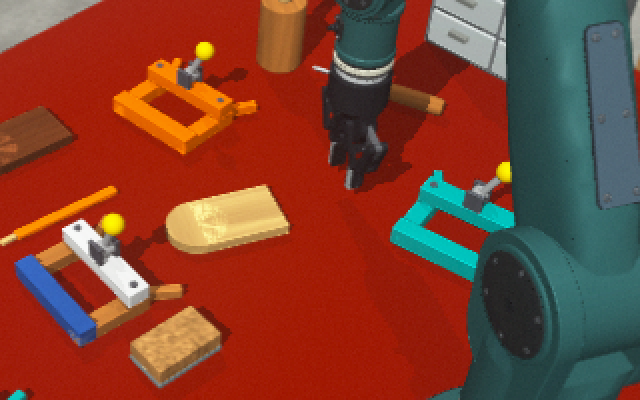

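View pics/wrist1.png

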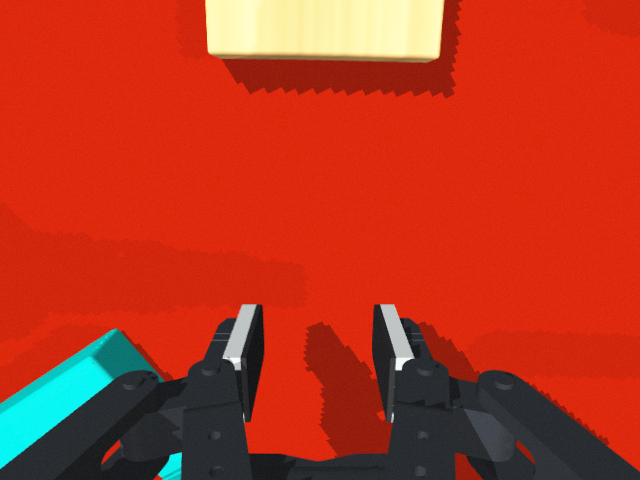

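View pics/top1.png

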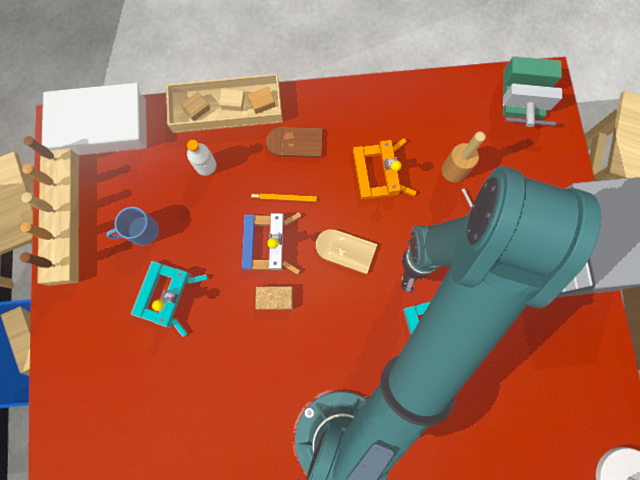

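The wrist picture shows the blank's square edge at (208,53)-(441,60), parallel to the jaws and centred between the fingers. I'll go forward, then down in small steps, watching the force.

{"op": "send_rows", "data": {
  "moves": [
    {"jaw": 0.04,"translation": [0.025,0,0],"spin": 0},
    {"jaw": 0.04,"translation": [0.025,0,0],"spin": 0},
    {"jaw": 0.04,"translation": [0,0,0.015],"spin": 0},
    {"jaw": 0.04,"translation": [0,0,0.01],"spin": 0},
    {"jaw": 0.04,"translation": [0,0,0],"spin": 0}
  ]
}}

```text
time: 4.02
position: [0.4073, -0.1652, 0.1865]
ee_rot: [3.138, -0.001, 1.143]
force: [-0.5, -0.4, -0.3]
gripper_width: 0.0402
```

```bash
python3 - <<'E'
from h import *
s=sense();print(s['position'],s['ee_rot'],s['force'])
c=imaging.camera('wrist'); cv2.imwrite('pics/wrist2.png',c['img'])
for z in (0,.016):
  for p in [(208,53),(441,60)]: pass
c2=imaging.camera('side'); cv2.imwrite('pics/side2.png',cv2.resize(c2['img'][190:310,300:460],(800,600),interpolation=2))
E
```

```text
[ 0.40732794 -0.16518632  0.18649576] [ 3.13792710e+00 -7.58111491e-04  1.14289957e+00] [-0.45020916 -0.42495349 -0.3026571 ]
```

View pics/wrist2.png

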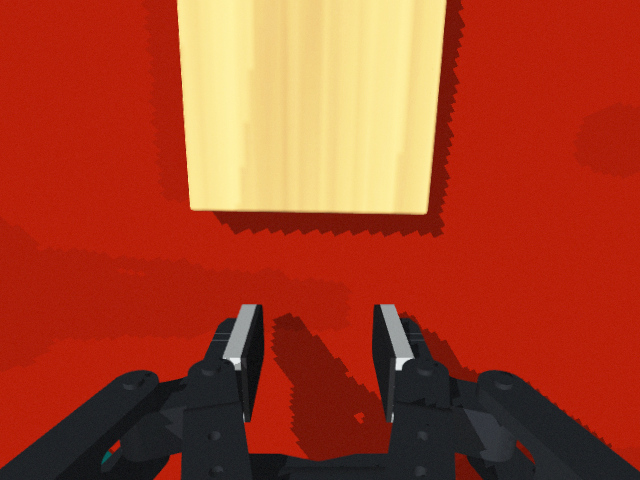

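View pics/side2.png

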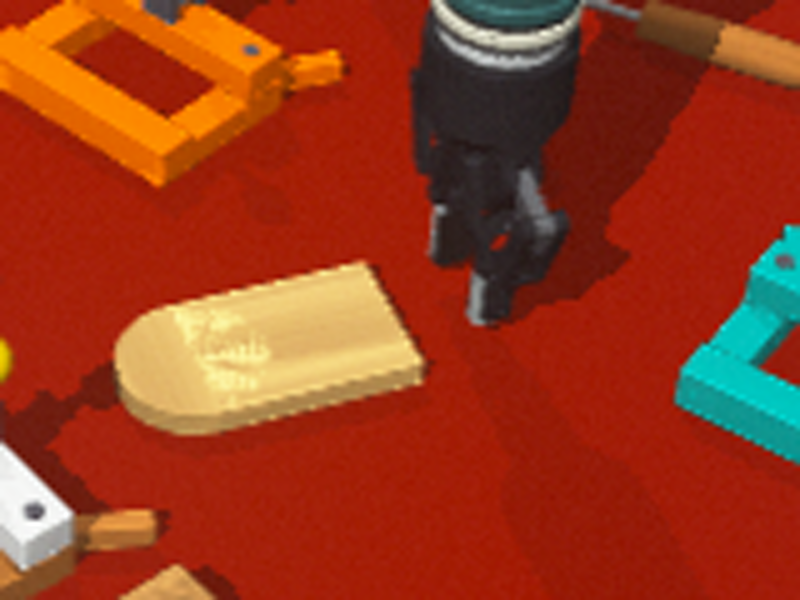

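{"op": "send_rows", "data": {
  "moves": [
    {"jaw": 0.04,"translation": [0,0,0.003],"spin": 0},
    {"jaw": 0.04,"translation": [0,0,0.003],"spin": 0},
    {"jaw": 0.04,"translation": [0,0,0.002],"spin": 0},
    {"jaw": 0.04,"translation": [0,0,0],"spin": 0},
    {"jaw": 0.04,"translation": [0,0,0],"spin": 0}
  ]
}}

```text
time: 4.53
position: [0.4061, -0.1654, 0.1767]
ee_rot: [-3.141, 0.0, 1.142]
force: [-0.6, -0.2, -0.0]
gripper_width: 0.0403
```

```bash
python3 - <<'E'
from h import *
s=sense();print(s['position'],s['ee_rot'],s['force'])
P=s['position']
c=imaging.camera('side'); 
for z in (0,.01):print(proj(c,[P[0],P[1],z]))
cv2.imwrite('pics/side3.png',cv2.resize(c['img'][190:310,300:460],(800,600),interpolation=2))
E
```

```text
[ 0.40607036 -0.16542875  0.17668682] [-3.14136125e+00  9.83738287e-05  1.14157702e+00] [-0.5509992  -0.23241131 -0.01248154]
[392.71700613 252.18927799]
[393.08114676 249.42646218]
```

View pics/side3.png

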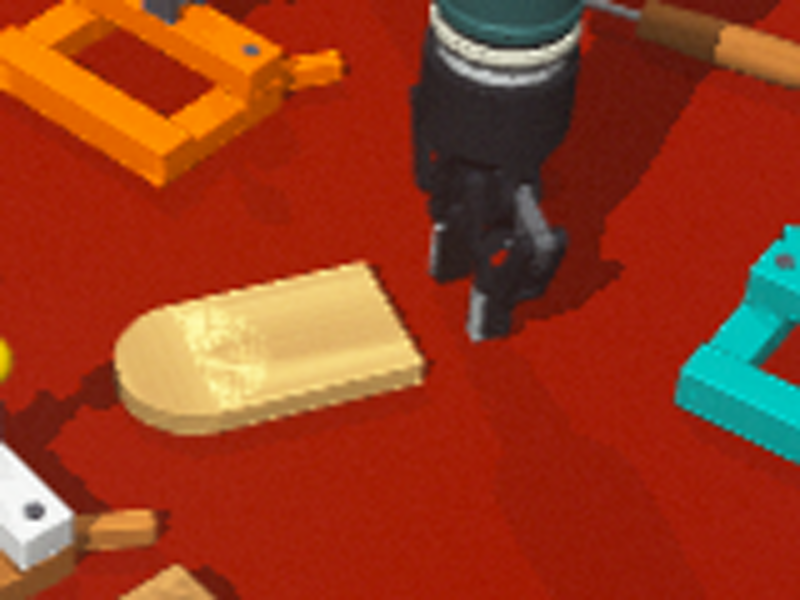

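{"op": "send_rows", "data": {
  "moves": [
    {"jaw": 0.04,"translation": [0.01,0,0],"spin": 0},
    {"jaw": 0.04,"translation": [0.01,0,0],"spin": 0},
    {"jaw": 0.04,"translation": [0.006,0,0],"spin": 0},
    {"jaw": 0.04,"translation": [0.005,0,0],"spin": 0},
    {"jaw": 0.04,"translation": [0.003,0,0],"spin": 0}
  ]
}}

```text
time: 5.0
position: [0.4208, -0.1332, 0.1767]
ee_rot: [3.142, -0.0, 1.144]
force: [0.4, -1.3, -1.2]
gripper_width: 0.0398
```

{"op": "send_rows", "data": {
  "moves": [
    {"jaw": 0.04,"translation": [0.01,0.0027,0],"spin": -0.032},
    {"jaw": 0.04,"translation": [0.01,0.0027,0],"spin": -0.032},
    {"jaw": 0.04,"translation": [0.01,0.0027,0],"spin": -0.032},
    {"jaw": 0.04,"translation": [0.01,0.0027,0],"spin": -0.032},
    {"jaw": 0.04,"translation": [0.005,0.0013,0],"spin": -0.016}
  ]
}}

```text
time: 5.42
position: [0.4494, -0.0951, 0.1767]
ee_rot: [3.14, -0.001, 1.291]
force: [0.2, -0.7, 0.7]
gripper_width: 0.0403
```

```bash
cat >> h.py <<'E'
J=np.array([0.4892,0.1100]);JY=1.457
def injig(p):
    d=np.array(p[:2])-J; c,s=np.cos(JY),np.sin(JY); return np.array([c*d[0]+s*d[1],-s*d[0]+c*d[1],p[2]-JY])
E
python3 - <<'E'
from h import *
s=sense();P=s['position'];print(P,s['ee_rot'],s['force'],'tool in jig',injig([P[0],P[1],s['ee_rot'][2]]).round(4))
c=imaging.camera('wrist'); cv2.imwrite('pics/wrist4.png',c['img'])
c=imaging.camera('top'); cv2.imwrite('pics/top4.png',cv2.resize(c['img'][180:320,230:390],(800,700),interpolation=2)[:600])
for r in cut_out('top','blank')[:2]:
    print(r['confidence'],r['uv'],r['pixels'].sum()); p,e=blankpose(c,r['pixels'],[P[0]+.03,P[1]+.08,s['ee_rot'][2]]); print(p,e,injig(p).round(4))
E
```

```text
[ 0.44938877 -0.09513174  0.17671725] [ 3.14007290e+00 -1.47103105e-03  1.29060813e+00] [ 0.21404337 -0.71428163  0.70142604] tool in jig [-0.2083  0.0163 -0.1664]
0.74 [319.2, 246.4] 1569
[ 0.47211105 -0.0111684   1.30024068] 0.005952093860624728 [-0.1223  0.0032 -0.1568]
```

View pics/top4.png

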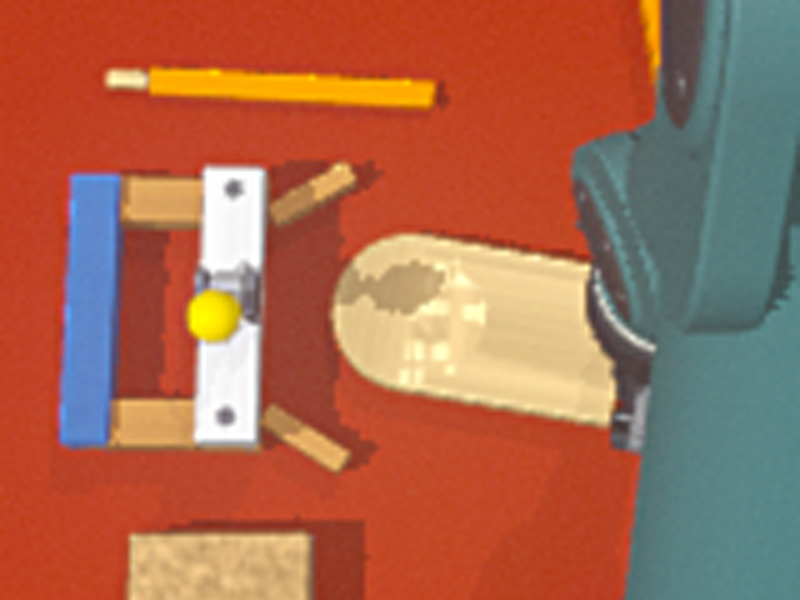

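View pics/wrist4.png

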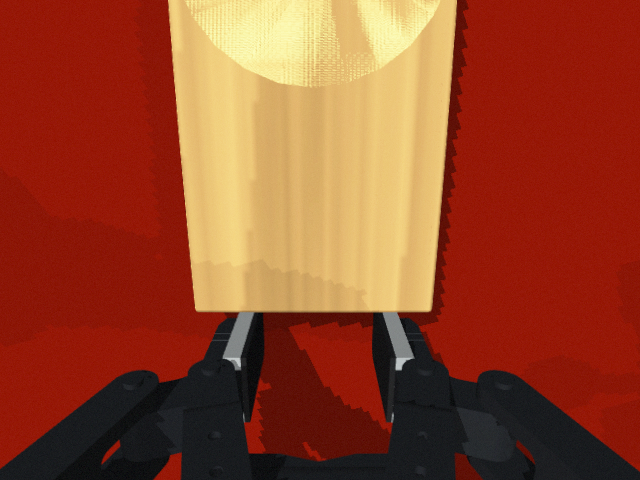

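The top view shows the nose at crop (335,310), centred on the mouth, and the square end sits flush on both fingers. I'll continue the arc.

{"op": "send_rows", "data": {
  "moves": [
    {"jaw": 0.04,"translation": [0.01,0.0028,0],"spin": -0.033},
    {"jaw": 0.04,"translation": [0.01,0.0028,0],"spin": -0.033},
    {"jaw": 0.04,"translation": [0.01,0.0028,0],"spin": -0.033},
    {"jaw": 0.04,"translation": [0.01,0.0028,0],"spin": -0.033},
    {"jaw": 0.04,"translation": [0.007,0.002,0],"spin": -0.023}
  ]
}}

```text
time: 5.98
position: [0.4721, -0.0523, 0.1767]
ee_rot: [3.141, -0.001, 1.445]
force: [0.4, -0.1, -0.1]
gripper_width: 0.0398
```

```bash
python3 - <<'E'
from h import *
s=sense();P=s['position'];print(P,s['ee_rot'],s['force'],'tool in jig',injig([P[0],P[1],s['ee_rot'][2]]).round(4))
c=imaging.camera('wrist'); cv2.imwrite('pics/wrist5.png',c['img'])
c=imaging.camera('top'); cv2.imwrite('pics/top5.png',cv2.resize(c['img'][180:320,230:390],(800,700),interpolation=2)[:600])
E
```

```text
[ 0.47214555 -0.05230839  0.17670823] [ 3.14059948e+00 -1.00124213e-03  1.44534285e+00] [ 0.40938529 -0.0683967  -0.10227574] tool in jig [-0.1632 -0.0015 -0.0117]
```

View pics/top5.png

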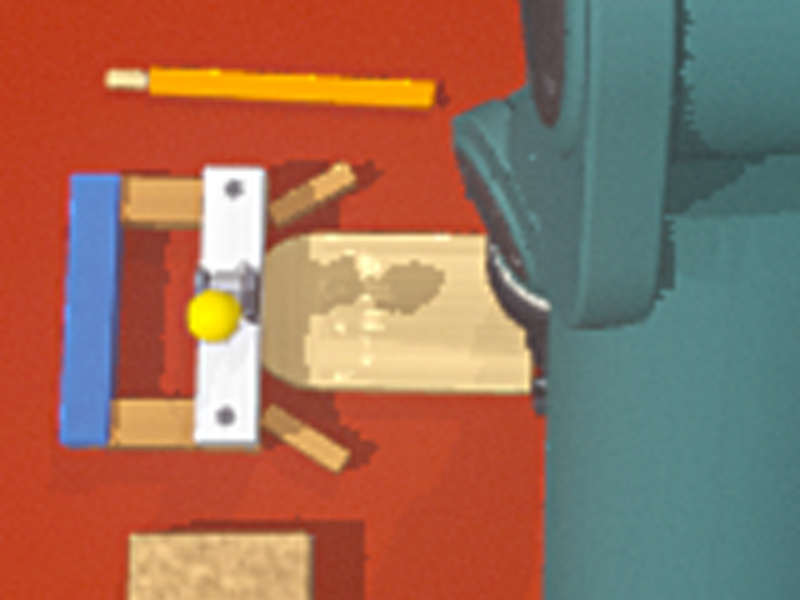

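View pics/wrist5.png

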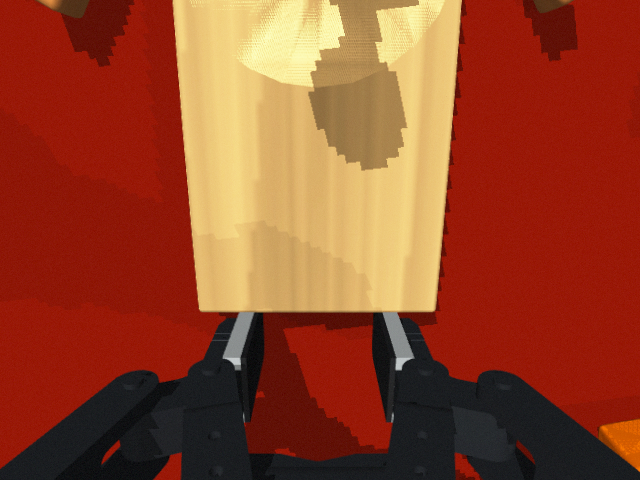

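Straight and centred at the bridge; now pushing straight in.

{"op": "send_rows", "data": {
  "moves": [
    {"jaw": 0.04,"translation": [0.009,0.0005,0],"spin": -0.006},
    {"jaw": 0.04,"translation": [0.009,0.0005,0],"spin": -0.006},
    {"jaw": 0.04,"translation": [0.009,0,0],"spin": 0},
    {"jaw": 0.04,"translation": [0.009,0,0],"spin": 0},
    {"jaw": 0.04,"translation": [0.008,0,0],"spin": 0}
  ]
}}

```text
time: 6.5
position: [0.4775, -0.0092, 0.1767]
ee_rot: [-3.141, -0.0, 1.454]
force: [-0.2, -1.7, -0.5]
gripper_width: 0.0399
```

```bash
python3 - <<'E'
from h import *
s=sense();P=s['position'];print(P,s['ee_rot'],s['force'],'tool in jig',injig([P[0],P[1],s['ee_rot'][2]]).round(4))
c=imaging.camera('wrist'); cv2.imwrite('pics/wrist6.png',c['img'])
c=imaging.camera('top'); cv2.imwrite('pics/top6.png',cv2.resize(c['img'][180:320,230:390],(800,700),interpolation=2)[:600])
E
```

```text
[ 0.47745801 -0.00920913  0.17667092] [-3.14142229e+00 -2.78929772e-04  1.45356459e+00] [-0.24306439 -1.74587542 -0.52250355] tool in jig [-0.1198 -0.0019 -0.0034]
```

View pics/top6.png

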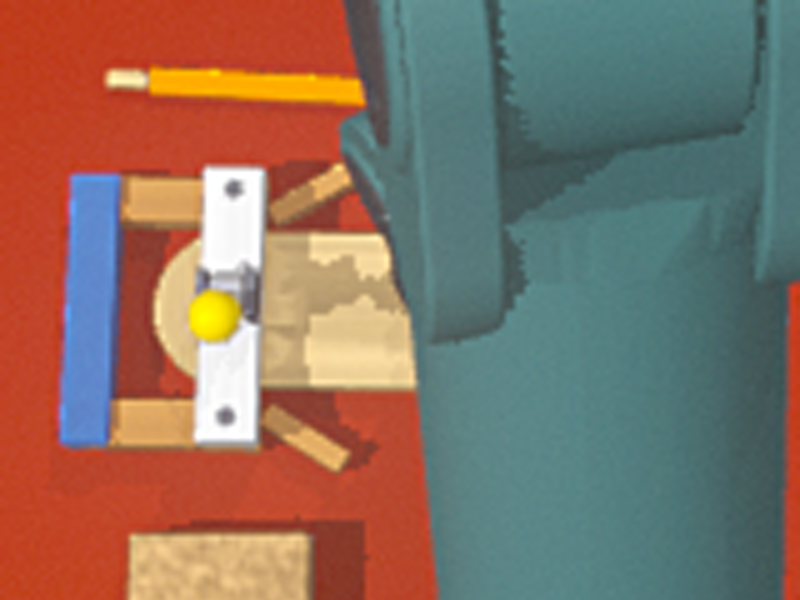

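View pics/wrist6.png

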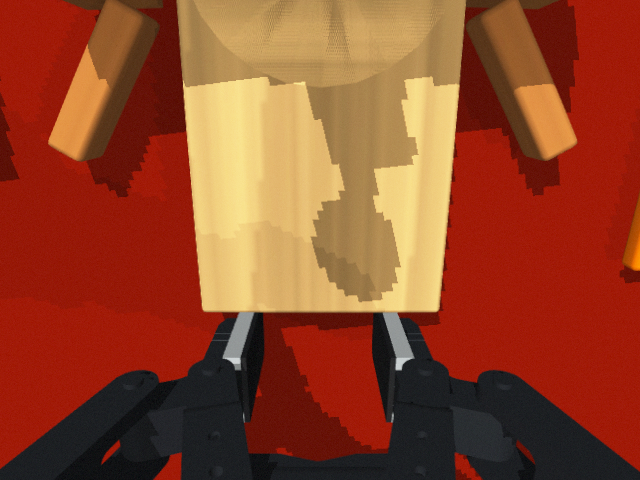

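{"op": "send_rows", "data": {
  "moves": [
    {"jaw": 0.04,"translation": [0.005,0,0],"spin": -0.003},
    {"jaw": 0.04,"translation": [0.005,0,0],"spin": 0},
    {"jaw": 0.04,"translation": [0.004,0,0],"spin": 0},
    {"jaw": 0.04,"translation": [0.002,0,0],"spin": 0},
    {"jaw": 0.04,"translation": [0.001,0,0],"spin": 0}
  ]
}}

```text
time: 7.02
position: [0.4795, 0.0067, 0.1767]
ee_rot: [-3.142, -0.0, 1.456]
force: [0.0, -0.5, 0.8]
gripper_width: 0.0403
```

{"op": "send_rows", "data": {
  "moves": [
    {"jaw": 0.04,"translation": [0.001,0,0],"spin": 0},
    {"jaw": 0.04,"translation": [0.001,0,0],"spin": 0},
    {"jaw": 0.04,"translation": [0,0,0],"spin": 0},
    {"jaw": 0.04,"translation": [0,0,0],"spin": 0},
    {"jaw": 0.04,"translation": [0,0,0],"spin": 0}
  ]
}}

```text
time: 7.43
position: [0.4797, 0.0083, 0.1767]
ee_rot: [3.142, -0.0, 1.456]
force: [-0.5, -0.3, -0.3]
gripper_width: 0.0399
```

```bash
python3 - <<'E'
from h import *
s=sense();P=s['position'];print(P,s['ee_rot'],s['force'],'tool in jig',injig([P[0],P[1],s['ee_rot'][2]]).round(4))
c=imaging.camera('top'); cv2.imwrite('pics/top7.png',cv2.resize(c['img'][200:290,230:330],(800,720),interpolation=2)[:600])
E
```

```text
[0.47967263 0.00834958 0.17669146] [ 3.14157414e+00 -8.68269573e-05  1.45567510e+00] [-0.45356836 -0.29614019 -0.28441695] tool in jig [-0.1021 -0.0021 -0.0013]
```

View pics/top7.png

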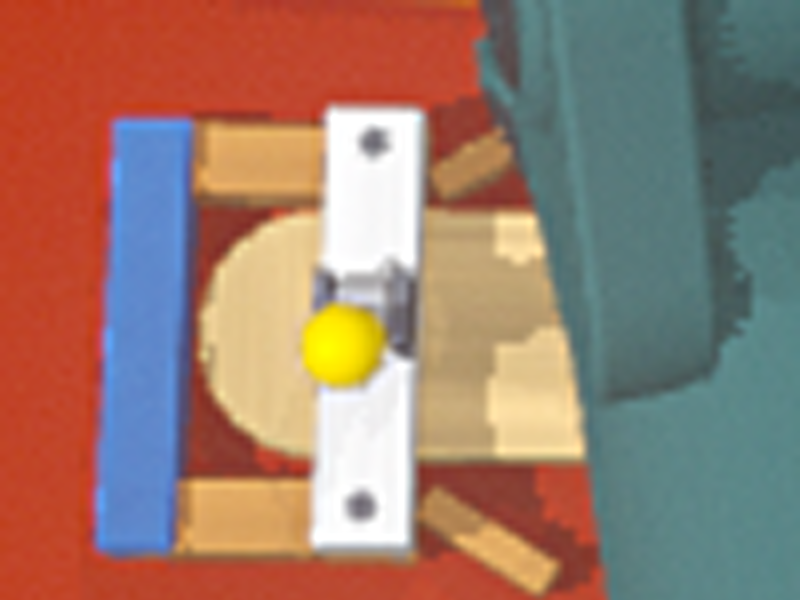

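{"op": "send_rows", "data": {
  "moves": [
    {"jaw": 0.04,"translation": [0.001,0,0],"spin": 0},
    {"jaw": 0.04,"translation": [0.001,0,0],"spin": 0},
    {"jaw": 0.04,"translation": [0.001,0,0],"spin": 0},
    {"jaw": 0.04,"translation": [0,0,0],"spin": 0},
    {"jaw": 0.04,"translation": [0,0,0],"spin": 0}
  ]
}}

```text
time: 7.9
position: [0.4801, 0.0116, 0.1767]
ee_rot: [3.141, -0.0, 1.456]
force: [-0.4, -0.7, -0.5]
gripper_width: 0.0401
```

{"op": "send_rows", "data": {
  "moves": [
    {"jaw": 0.04,"translation": [0.0007,0,0],"spin": 0},
    {"jaw": 0.04,"translation": [0.0007,0,0],"spin": 0},
    {"jaw": 0.04,"translation": [0,0,0],"spin": 0},
    {"jaw": 0.04,"translation": [0,0,0],"spin": 0},
    {"jaw": 0.04,"translation": [0,0,0],"spin": 0}
  ]
}}

```text
time: 8.32
position: [0.4801, 0.012, 0.1767]
ee_rot: [-3.141, 0.001, 1.455]
force: [0.1, -4.1, 0.8]
gripper_width: 0.0398
```

{"op": "send_rows", "data": {
  "moves": [
    {"jaw": 0.04,"translation": [0.001,0,0],"spin": 0},
    {"jaw": 0.04,"translation": [0.001,0,0],"spin": 0},
    {"jaw": 0.04,"translation": [0,0,0],"spin": 0},
    {"jaw": 0.04,"translation": [0,0,0],"spin": 0},
    {"jaw": 0.04,"translation": [0,0,0],"spin": 0}
  ]
}}

```text
time: 8.73
position: [0.48, 0.0125, 0.1767]
ee_rot: [-3.14, 0.004, 1.453]
force: [0.8, -7.7, 2.4]
gripper_width: 0.04
```

```bash
python3 - <<'E'
from h import *
s=sense();P=s['position'];print(P,s['ee_rot'],s['force'],'tool in jig',injig([P[0],P[1],s['ee_rot'][2]]).round(4))
c=imaging.camera('top'); cv2.imwrite('pics/top8.png',cv2.resize(c['img'][200:290,230:330],(800,720),interpolation=2)[:600])
k=[(r['uv'],r['confidence'],r['pixels'].sum()) for r in cut_out('top','clamp_knob')];print(k)
c2=imaging.camera('side'); cv2.imwrite('pics/side8.png',cv2.resize(c2['img'][240:330,230:350],(800,600),interpolation=2))
k=[(r['uv'],r['confidence'],r['pixels'].sum()) for r in cut_out('side','clamp_knob')];print(k)
# predicted knob
ex=np.array([np.cos(JY),np.sin(JY)]);ey=np.array([-ex[1],ex[0]])
for a in (.45,0,-.45):
    K=np.r_[J+ey*.06*np.sin(a),.056+.06*np.cos(a)];print(a,K.round(4),proj(c,K).round(1),proj(c2,K).round(1))
E
```

```text
[0.47997295 0.01253577 0.17670475] [-3.13984983  0.00371249  1.4529172 ] [ 0.82823193 -7.72671693  2.42260097] tool in jig [-0.0979 -0.0019 -0.0041]
[([161.4, 303.0], 0.74, np.int64(163)), ([452.5, 333.7], 0.61, np.int64(152)), ([272.1, 239.9], 0.58, np.int64(126)), ([393.4, 164.3], 0.58, np.int64(121))]
[([296.1, 262.7], 0.53, np.int64(128)), ([231.0, 366.1], 0.46, np.int64(178))]
0.45 [0.4633 0.113  0.11  ] [273.2 245.3] [298.1 263.7]
0 [0.4892 0.11   0.116 ] [273.3 234. ] [291.4 255.4]
-0.45 [0.5151 0.107  0.11  ] [273.9 223.8] [285.  250.9]
```

View pics/top8.png

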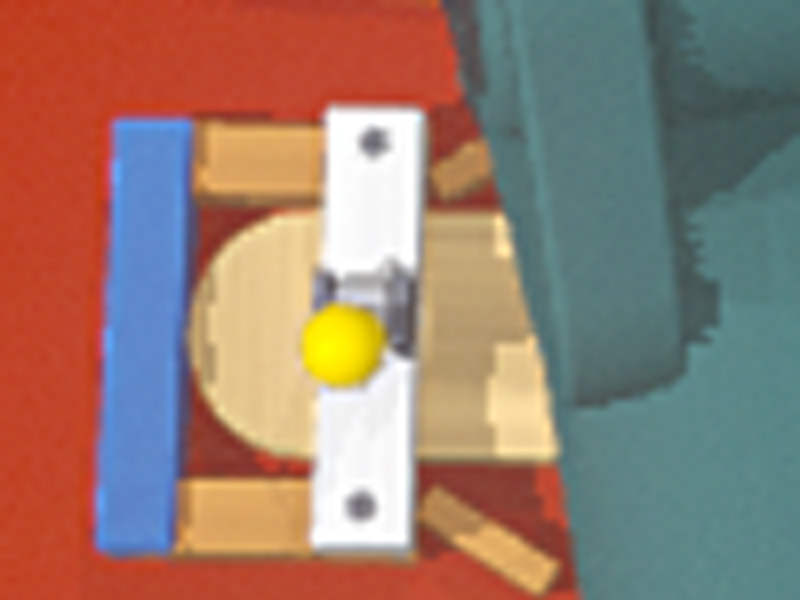

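View pics/side8.png

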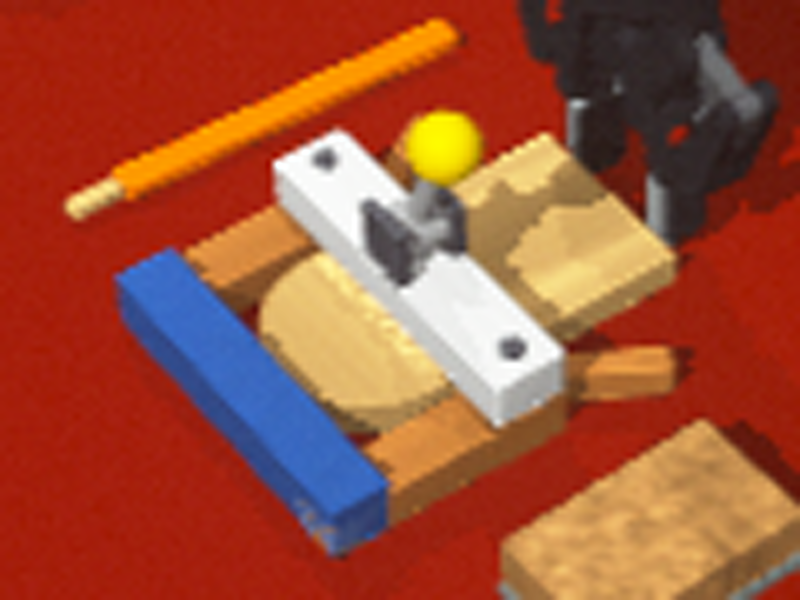

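The top view shows the nose touching the stop at crop (190,330), with a steady 8 N reaction: the blank is home. I'll retreat, raise and close the fingers, then move to the robot side of the knob.

{"op": "send_rows", "data": {
  "moves": [
    {"jaw": 0.04,"translation": [-0.005,0,0],"spin": 0},
    {"jaw": 0.04,"translation": [-0.015,0,0],"spin": 0},
    {"jaw": 0.04,"translation": [-0.015,0,0],"spin": 0},
    {"jaw": 0.04,"translation": [0,0,-0.03],"spin": 0},
    {"jaw": 0.02,"translation": [0,0,-0.04],"spin": 0}
  ]
}}

```text
time: 9.35
position: [0.4755, -0.0197, 0.245]
ee_rot: [-3.135, -0.0, 1.456]
force: [1.5, 0.5, 0.9]
gripper_width: 0.0292
```

{"op": "send_rows", "data": {
  "moves": [
    {"jaw": 0,"translation": [0,0,-0.04],"spin": 0},
    {"jaw": 0,"translation": [0,0,-0.04],"spin": 0},
    {"jaw": 0,"translation": [0,0,-0.015],"spin": 0},
    {"jaw": 0,"translation": [0,0,0],"spin": 0},
    {"jaw": 0,"translation": [0,0,0],"spin": 0}
  ]
}}

```text
time: 9.77
position: [0.4766, -0.0193, 0.3427]
ee_rot: [3.138, -0.001, 1.457]
force: [-0.3, 0.5, -0.8]
gripper_width: 0.0
```

```bash
python3 - <<'E'
from h import *
s=sense();P=s['position'];print(P,s['ee_rot'],s['force'],s['gripper_width'],'tool in jig',injig([P[0],P[1],s['ee_rot'][2]]).round(4))
c=imaging.camera('side'); cv2.imwrite('pics/side9.png',cv2.resize(c['img'][180:330,210:410],(800,600),interpolation=2))
E
```

```text
[ 0.47662046 -0.01926007  0.34267103] [ 3.13810681e+00 -1.27022329e-03  1.45707940e+00] [-0.33094683  0.53421021 -0.8241064 ] 6.537710212609675e-06 tool in jig [-1.299e-01 -2.200e-03  1.000e-04]
```

View pics/side9.png

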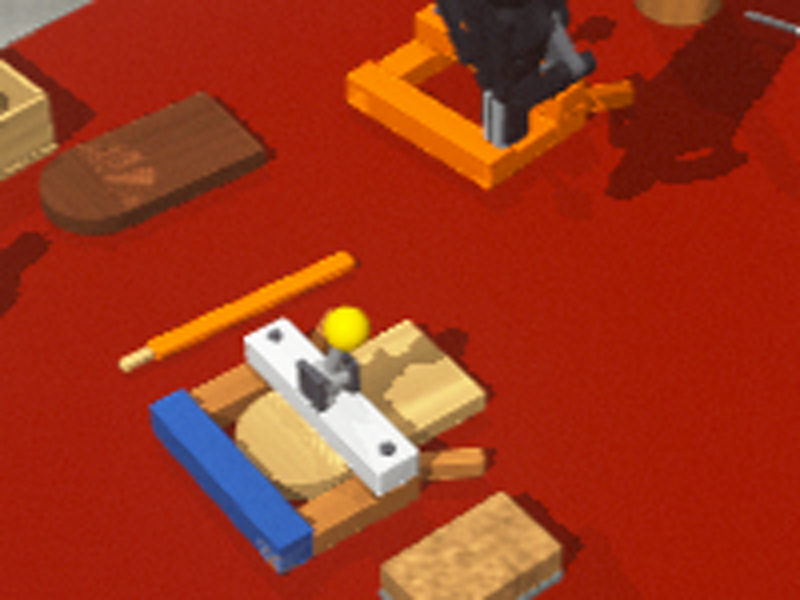

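Blank is under the bridge, and the side picture shows the knob at crop (345,328). The closed fingers have outward knuckles, so I'll straddle the knob with open fingers and push it with the inner pad.

{"op": "send_rows", "data": {
  "moves": [
    {"jaw": 0.07,"translation": [0.026,-0.0045,0],"spin": 0},
    {"jaw": 0.07,"translation": [0.026,-0.0045,0],"spin": 0},
    {"jaw": 0.07,"translation": [0.026,-0.0045,0],"spin": 0},
    {"jaw": 0.07,"translation": [0.026,-0.0045,0],"spin": 0},
    {"jaw": 0.07,"translation": [0.026,-0.0045,0],"spin": 0}
  ]
}}

```text
time: 10.23
position: [0.468, 0.1131, 0.3396]
ee_rot: [-3.138, 0.001, 1.457]
force: [0.3, -0.1, -0.6]
gripper_width: 0.0605
```

{"op": "send_rows", "data": {
  "moves": [
    {"jaw": 0.07,"translation": [0,0,0],"spin": 0},
    {"jaw": 0.07,"translation": [0,0,0.01],"spin": 0},
    {"jaw": 0.07,"translation": [0,0,0.01],"spin": 0},
    {"jaw": 0.07,"translation": [0,0,0],"spin": 0},
    {"jaw": 0.07,"translation": [0,0,0],"spin": 0}
  ]
}}

```text
time: 10.65
position: [0.4684, 0.1103, 0.3199]
ee_rot: [-3.138, 0.002, 1.454]
force: [-0.5, -0.2, -0.1]
gripper_width: 0.07
```

```bash
python3 - <<'E'
from h import *
s=sense();P=s['position'];print(P,s['ee_rot'],s['force'],s['gripper_width'],'tool in jig',injig([P[0],P[1],s['ee_rot'][2]]).round(4))
c=imaging.camera('side'); cv2.imwrite('pics/side10.png',cv2.resize(c['img'][180:330,210:410],(800,600),interpolation=2))
c=imaging.camera('wrist'); cv2.imwrite('pics/wrist10.png',c['img'])
E
```

```text
[0.46837534 0.11029233 0.31992661] [-3.13779152e+00  2.11657417e-03  1.45398582e+00] [-0.47525329 -0.24969545 -0.09775704] 0.07003966295463618 tool in jig [-0.0021  0.0207 -0.003 ]
```

View pics/side10.png

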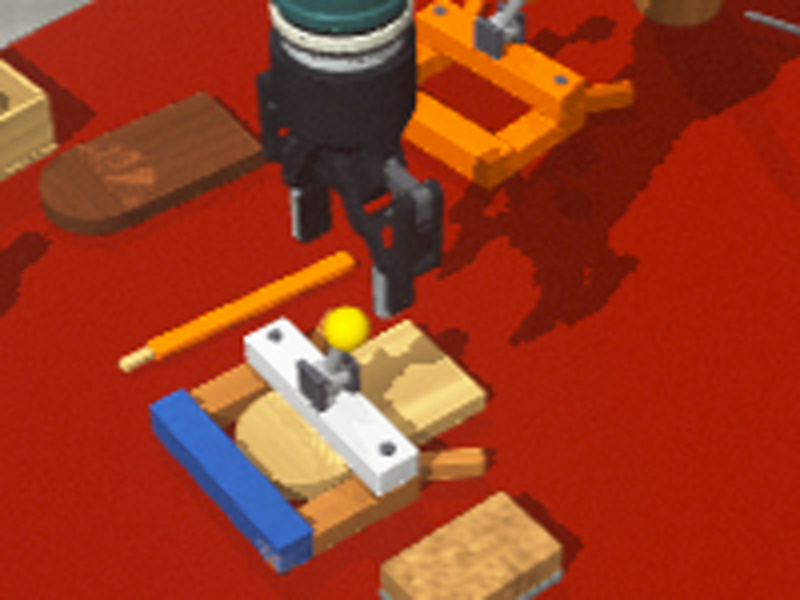

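View pics/wrist10.png

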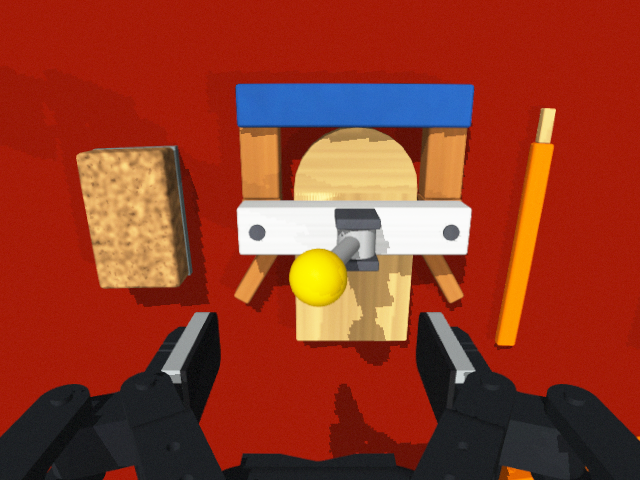

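{"op": "send_rows", "data": {
  "moves": [
    {"jaw": 0.07,"translation": [0.002,0,0.02],"spin": 0},
    {"jaw": 0.07,"translation": [0,0,0.02],"spin": 0},
    {"jaw": 0.07,"translation": [0,0,0.018],"spin": 0},
    {"jaw": 0.07,"translation": [0,0,0],"spin": 0},
    {"jaw": 0.07,"translation": [0,0.008,0],"spin": 0}
  ]
}}

```text
time: 11.17
position: [0.4758, 0.1124, 0.2633]
ee_rot: [-3.138, 0.002, 1.456]
force: [-0.6, -0.1, -0.6]
gripper_width: 0.0698
```

```bash
python3 - <<'E'
from h import *
s=sense();P=s['position'];print(P,s['ee_rot'],s['force'],s['gripper_width'],'tool in jig',injig([P[0],P[1],s['ee_rot'][2]]).round(4))
c=imaging.camera('side'); cv2.imwrite('pics/side11.png',cv2.resize(c['img'][200:305,230:370],(800,600),interpolation=2))
E
```

```text
[0.47576412 0.11237391 0.26328667] [-3.13788842e+00  1.95140489e-03  1.45648513e+00] [-0.55123495 -0.10476367 -0.56299518] 0.06977374516022077 tool in jig [ 0.0008  0.0136 -0.0005]
```

View pics/side11.png

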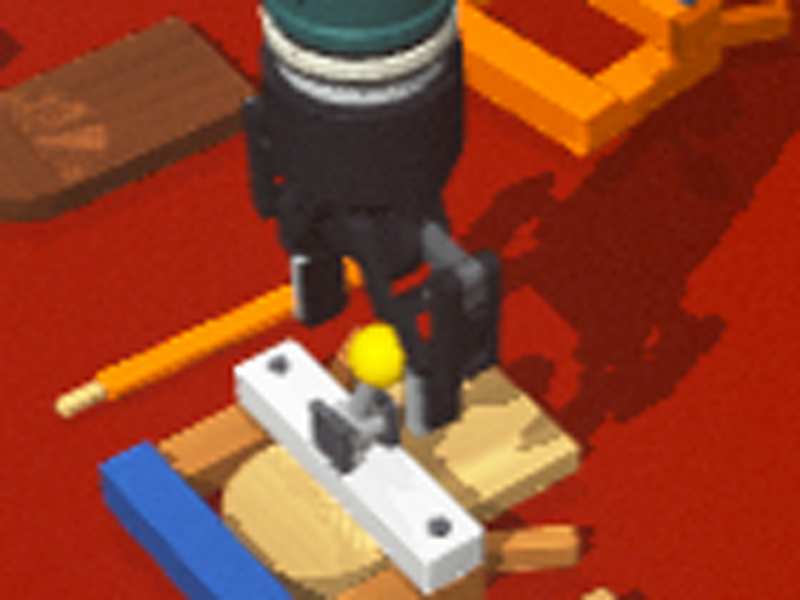

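{"op": "send_rows", "data": {
  "moves": [
    {"jaw": 0.07,"translation": [0,0.008,0],"spin": 0},
    {"jaw": 0.07,"translation": [0,0.008,0],"spin": 0},
    {"jaw": 0.07,"translation": [0,0.008,0],"spin": 0},
    {"jaw": 0.07,"translation": [0,0.008,0],"spin": 0},
    {"jaw": 0.07,"translation": [0,0,0],"spin": 0}
  ]
}}

```text
time: 11.63
position: [0.5114, 0.1087, 0.2643]
ee_rot: [3.138, -0.001, 1.454]
force: [1.2, -0.1, -0.1]
gripper_width: 0.0702
```

```bash
python3 - <<'E'
from h import *
s=sense();P=s['position'];print(P,s['ee_rot'],s['force'],s['gripper_width'],'tool in jig',injig([P[0],P[1],s['ee_rot'][2]]).round(4))
c=imaging.camera('side'); cv2.imwrite('pics/side12.png',cv2.resize(c['img'][200:305,230:370],(800,600),interpolation=2))
E
```

```text
[0.51136397 0.10874219 0.2642904 ] [ 3.13815195e+00 -1.42993162e-03  1.45412245e+00] [ 1.21545303 -0.10874593 -0.13364664] 0.07020099595535406 tool in jig [ 0.0013 -0.0222 -0.0029]
```

View pics/side12.png

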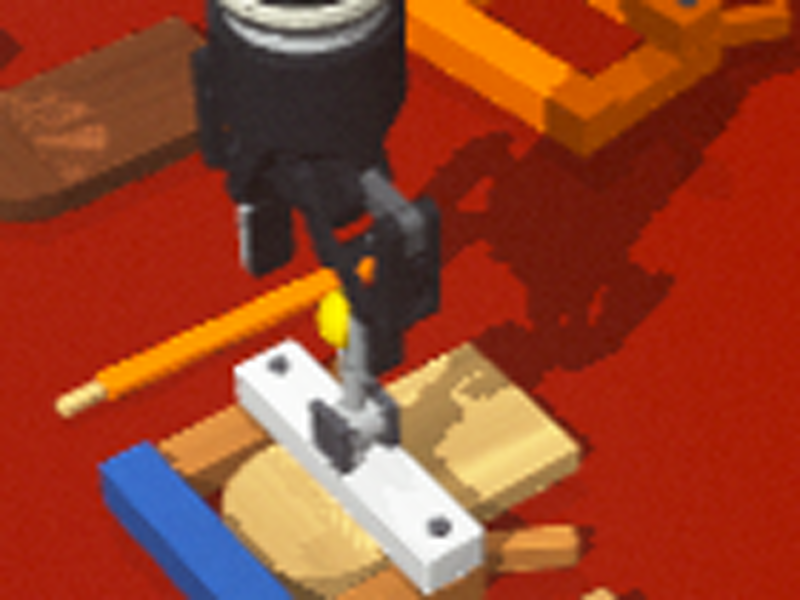

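The lever is near upright with the pad on the knob. I'll keep going until the limit shows in the force.

{"op": "send_rows", "data": {
  "moves": [
    {"jaw": 0.07,"translation": [0,0.007,0],"spin": 0},
    {"jaw": 0.07,"translation": [0,0.007,0],"spin": 0},
    {"jaw": 0.07,"translation": [0,0.006,0],"spin": 0},
    {"jaw": 0.07,"translation": [0,0.003,0],"spin": 0},
    {"jaw": 0.07,"translation": [0,0.002,0],"spin": 0}
  ]
}}

```text
time: 12.1
position: [0.5343, 0.1061, 0.2635]
ee_rot: [-3.142, 0.0, 1.455]
force: [-1.5, 0.5, -0.2]
gripper_width: 0.0697
```

{"op": "send_rows", "data": {
  "moves": [
    {"jaw": 0.07,"translation": [0,0.002,0],"spin": 0},
    {"jaw": 0.07,"translation": [0,0.001,0],"spin": 0},
    {"jaw": 0.07,"translation": [0,0,0],"spin": 0},
    {"jaw": 0.07,"translation": [0,0,0],"spin": 0},
    {"jaw": 0.07,"translation": [0,0,0],"spin": 0}
  ]
}}

```text
time: 12.52
position: [0.5368, 0.106, 0.2638]
ee_rot: [3.141, -0.0, 1.456]
force: [-0.8, 0.2, -0.8]
gripper_width: 0.0698
```

```bash
python3 - <<'E'
from h import *
s=sense();P=s['position'];print(P,s['ee_rot'],s['force'],s['gripper_width'],'tool in jig',injig([P[0],P[1],s['ee_rot'][2]]).round(4))
c=imaging.camera('side'); cv2.imwrite('pics/side13.png',cv2.resize(c['img'][200:305,230:370],(800,600),interpolation=2))
E
```

```text
[0.53679604 0.10595012 0.26380379] [ 3.14122433e+00 -1.42612633e-04  1.45587772e+00] [-0.75165597  0.17503379 -0.76869141] 0.06984677590630083 tool in jig [ 0.0014 -0.0477 -0.0011]
```

View pics/side13.png

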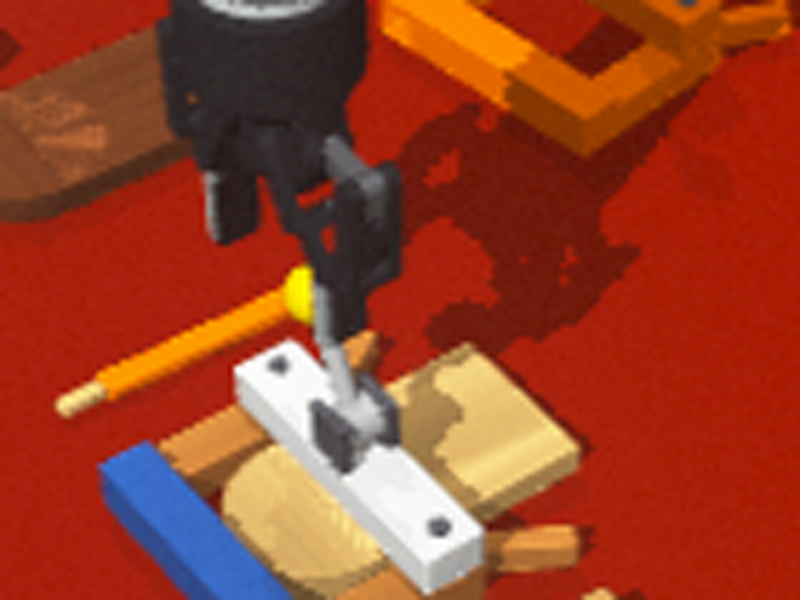

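Not at the limit yet, since the force is still low. A few millimetres more.

{"op": "send_rows", "data": {
  "moves": [
    {"jaw": 0.07,"translation": [0,0.002,0],"spin": 0},
    {"jaw": 0.07,"translation": [0,0.002,0],"spin": 0},
    {"jaw": 0.07,"translation": [0,0.001,0],"spin": 0},
    {"jaw": 0.07,"translation": [0,0,0],"spin": 0},
    {"jaw": 0.07,"translation": [0,0,0],"spin": 0}
  ]
}}

```text
time: 12.98
position: [0.5393, 0.1059, 0.2633]
ee_rot: [-3.135, 0.002, 1.457]
force: [-6.0, 2.2, 3.1]
gripper_width: 0.0699
```

{"op": "send_rows", "data": {
  "moves": [
    {"jaw": 0.07,"translation": [0,0.001,0],"spin": 0},
    {"jaw": 0.07,"translation": [0,0.001,0],"spin": 0},
    {"jaw": 0.07,"translation": [0,0,0],"spin": 0},
    {"jaw": 0.07,"translation": [0,0,0],"spin": 0},
    {"jaw": 0.07,"translation": [0,0,0],"spin": 0}
  ]
}}

```text
time: 13.4
position: [0.5399, 0.1059, 0.2631]
ee_rot: [-3.132, 0.003, 1.457]
force: [-9.6, 2.4, 5.2]
gripper_width: 0.0699
```

The force rises to 10 N with almost no motion, so the lever is on its limit. Backing off and rising clear.

{"op": "send_rows", "data": {
  "moves": [
    {"jaw": 0.07,"translation": [0,-0.006,0],"spin": 0},
    {"jaw": 0.07,"translation": [0,-0.01,0],"spin": 0},
    {"jaw": 0.07,"translation": [0,-0.006,0],"spin": 0},
    {"jaw": 0.07,"translation": [0,0,-0.03],"spin": 0},
    {"jaw": 0.07,"translation": [0,0,-0.04],"spin": 0}
  ]
}}

```text
time: 13.82
position: [0.5202, 0.1071, 0.3317]
ee_rot: [-3.135, 0.003, 1.457]
force: [1.5, -0.2, 0.4]
gripper_width: 0.0698
```

{"op": "send_rows", "data": {
  "moves": [
    {"jaw": 0.07,"translation": [0,0,-0.04],"spin": 0},
    {"jaw": 0.07,"translation": [-0.03,0,-0.03],"spin": 0},
    {"jaw": 0.07,"translation": [-0.04,0,0],"spin": 0},
    {"jaw": 0.07,"translation": [-0.04,0,0],"spin": 0},
    {"jaw": 0.07,"translation": [0,0,0],"spin": 0}
  ]
}}

```text
time: 14.23
position: [0.5081, -0.01, 0.4036]
ee_rot: [3.141, 0.006, 1.443]
force: [-0.8, -1.1, -0.6]
gripper_width: 0.07
```

```bash
python3 - <<'E'
from h import *
s=sense();P=s['position'];print(s['time'],P,s['force'])
c=imaging.camera('side'); I=c['img'][200:330,210:400]
a=cv2.resize(I,(760,520),interpolation=2); cv2.imwrite('pics/side14.png',a)
ex=np.array([np.cos(JY),np.sin(JY)]);ey=np.array([-ex[1],ex[0]])
for t in (0,.7,.78,.9):
    print(t,proj(c,np.r_[J+ey*.06*np.sin(.45-t),.056+.06*np.cos(.45-t)]).round(1))
print([(r['uv'],r['confidence']) for r in cut_out('side','clamp_knob')])
c=imaging.camera('top'); cv2.imwrite('pics/top14.png',cv2.resize(c['img'][180:300,230:390],(800,600),interpolation=2))
E
```

```text
14.2333 [ 0.50811055 -0.0100366   0.40359143] [-0.83269343 -1.05191873 -0.59552084]
0 [298.1 263.7]
0.7 [287.7 252.4]
0.78 [286.6 251.7]
0.9 [285.  250.9]
[([289.5, 258.4], 0.66), ([286.9, 288.6], 0.24)]
```

View pics/side14.png

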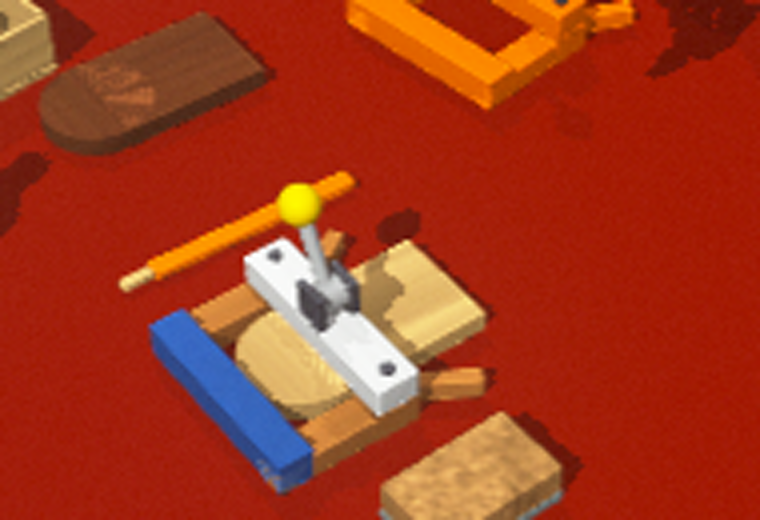

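View pics/top14.png

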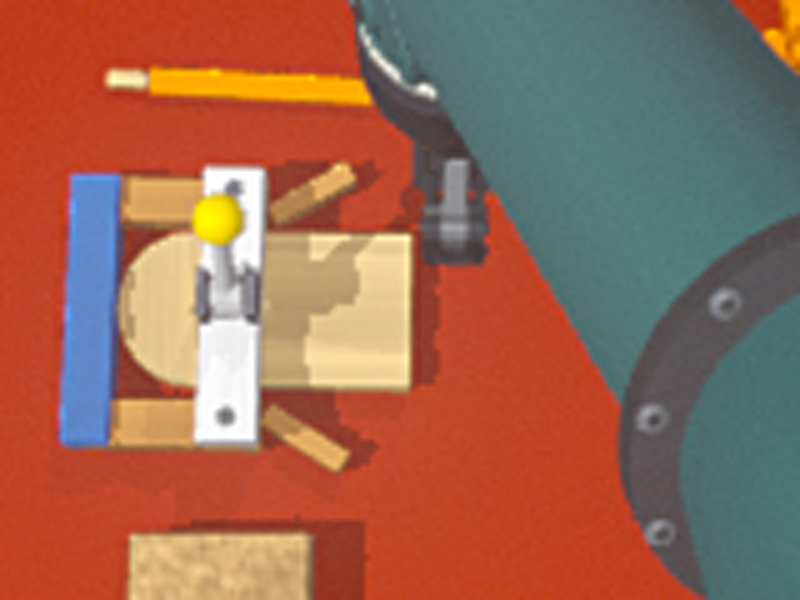

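The side picture puts the knob at (284.8, 251.0), where the lever at 0.9 rad should be (285.0, 250.9). The nose is flush with the stop at top crop (120,310), and the arm is clear. Handing in.

```bash
python3 -c "
from h import *
print(workorder.job_done())"
```

```text
the job is handed in; nothing more can be done
None
```

The blank is home against the blue end stop, the clamp lever is fully over, and I handed the job in at about 14.3 s of the 54 s allowed.

**Blank:** I slid it flat with two fingertips on its square end, in a curve that lined it up with the jig and then straight under the bridge. The nose touched the stop with a steady reaction of about 8 N. The last pictures show it straight, centred and flush.

**Lever:** I straddled the yellow knob with open fingers and pushed it over until it stopped against its limit, at about 10 N. In the side picture the knob is at (284.8, 251.0), against (285.0, 250.9) expected for 0.9 rad.

**Bystanders:** I compared only the pencil, sanding block and dark blank by eye with the first pictures, and they had not visibly moved. I did not check the mallet, glue, mug and gouge at the end; the arm did not work near them.

**Disagreement:** the knob detector's last centre was (289.5, 258.4), which does not match. I took this to be because its outline includes the rod, and used the ball in the picture instead.

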